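# Seal the tea canister with its nested lids and take the outer lid away to the wash

## Robot

A 6-joint arm with a two-finger parallel gripper is mounted at the origin on the work surface. World frame = base frame: x ahead of the robot, y to its left, z up, the work surface at z = 0. Lengths are in m, angles in rad, forces in N, time in s.
With the tool pointing down it reaches from about 0.375 to 0.825 m from the base axis. Payload 5.5 kg.
Tool frame: the origin (TCP) lies at the centre of the arm's flange, where the gripper is bolted on; the fingertips stand 173 mm ahead of it and the grasp point (between the pads) lies 155 mm ahead of it (tcp_to_tips is the distance from the TCP to the fingertips, in m); z points along the fingers, y is the direction in which the jaws open and shut (so a half turn about z gives the same grasp; the last joint's range is limited). The gripper opens to 85 mm and grips with 20 to 120 N. Pads are 22 mm wide; open, the fingers measure 114 mm over their backs; the gripper's body (76 mm by 85 mm) begins 54 mm behind the grasp point. The pads swing forward as they close: fully open they stand 13 mm farther back than shut.
Start: joints at [-1.221, 0.314, -0.047, 1.21, 0, 1.571], TCP at [0.206, -0.564, 0.405] pointing down, gripper open.
Joint ranges: [-2.67, 2.67], [-0.69, 1.73], [-1.03, 1.25], [-2.08, 2.16], [-1.42, 1.45], [-3.14, 3.14]. Speed limits (rad/s): [2.39, 2.39, 3.01, 3.14, 3.14, 3.14].

## Interface

Orientations are given as a unit quaternion [w, x, y, z].
In Python, from bench import * gives the robot as it stands. The module is installed in compiled form; this text tells all that it offers.
- The arm moves only by the shell command python3 -m jog 'ROWS' [FORCE]. ROWS is text: rows parted by semicolons, each of 7 numbers parted by spaces: the shift along the tool's x, y, z in m, then the turn, a rotation vector about the tool's x, y, z in degrees, then the closure, from -1 (fully open) to 1 (shut). In form: x y z wx wy wz fingers; .... A call has 1 to 20 rows; each row shifts and turns the commanded pose from where the row before left it, along the tool's axes as they then stand; what a row does not reach is not made up. A row lasts 1/10 s, in which the tool goes at most 50 mm and 8.59 degrees, less where a joint would pass 70% of its speed; a pose out of reach is approached as far as the arm can. A call is refused whole if a number of a shift passes 0.05 or a number of a turn 8.59, either way. A call with a gripper value outside its range is refused whole. The fingers move at their own pace and stop on an object; FORCE is the grip in N (left out, the last holds). Time passes only in rows, so rows that do not move let the fingers close. It gives the time, the measured TCP pose, the force and the opening at its end, in the units of the state.
- observe(): the state, without advancing time (a new reading comes with each control period).
- get_image(name): name is "side" or "top"; returns a dict with "color" (480x640x3 uint8, red, green, blue), "fx", "fy", "cx", "cy" (pixels), "dist_coeffs" ([k1, k2, p1, p2, k3] as OpenCV has them; the pictures are not rectified), "R" (3x3) and "t" (3): a world point X has camera coordinates R X + t. Camera axes: x right, y down, z forward; pixel columns grow to the right and rows downward; lengths in m; the calibration is good to about 2 mm. A picture is of the moment at which its call begins. There is no depth.
- hand_in(): hands the job in, once; it reports no verdict.
The state is a dict: "t": time; "qpos": joint angles; "qd": joint speeds; "joint_efforts": joint torques, N m; "eef_pos": TCP position; "tool_rot": TCP orientation; "ft_force": force on the tool from outside, world axes, zero at the start; "moment": the same for the moment, N m; "finger_gap": opening from 0.0 (shut) to 1.0 (fully open).
Only numpy, scipy, OpenCV 4.12 (cv2) and the standard library are available. Lean on these libraries where they do the work, as an engineer would, in place of code of your own. Each camera call takes 0.05 s, during which the arm holds its last target. There are 200 camera calls.

## Task

The two nested lids lying on the bamboo board belong on the open narrow-necked tea canister: pick the pair up together by the inner lid's wooden knob, carry it over and lower it (do not drop it) until the inner lid is fully home in the neck, then let go. Then lift off only the steel outer lid by its rim, leaving the inner lid seated and undisturbed, take it to the steel bowl and finish still holding it level over the middle of the bowl, a hand's breadth or so above the rim, touching nothing else. Leave the canister standing where it is, and do not disturb the wide canister, the strainer or the spoon nearby.

Things in the scene. Friction and masses are not known exactly. Their poses are not given: they have to be found in the camera images.
- inner_lid: Inner lid, wood, ~0.11 kg. Origin: centre of its underside, z up. Plug 41 mm diameter (34 at the foot) to z 14 mm; head 52 mm diameter at z 14, 49 at its top, z 28; knob, a plain 18 mm cylinder, z 28 to 52. Starts on its plug on the board, outer lid over it, knob 20 mm proud; lifted by the knob it carries the outer lid. Seated, the head rests on the rim, origin 86 mm above the canister's.
- outer_lid: Outer lid: steel cap 62 mm diameter, 17 mm high, ~0.09 kg; 28 mm hole in its 4 mm top for the knob; skirt 13 mm deep, 3 mm thick. Origin: centre of its lower edge, z up. Rests loosely (2 mm play) on the inner lid's head; nested, its origin is 15 mm and its top 32 mm above the inner lid's origin. Gripped across its rim and lifted straight up, it comes off alone over the knob.
- canister: White ceramic tea canister, open, loose, ~0.8 kg, 100 mm high: body 72 mm diameter up to 70 mm, shoulder narrowing to a neck of 55 mm outer diameter from 81 mm up to the rim at 100 mm; mouth 46 mm diameter, 19 mm deep. Origin: centre of its underside, on the counter; z up. Round: yaw is of no matter.
- wide_canister: White ceramic straight open canister, 96 mm diameter, 95 mm high, 86 mm mouth; not this lid's. Origin: centre of its underside. It may have changed places with the tea canister. To be left alone.
- board: Fixed bamboo chopping board, 280 (its x) x 190 (its y) x 18 mm high; origin: centre of its underside. The lids stand on it. It may have changed sides with the bowl.
- bowl_rim (a point): Centre of the mouth of a fixed round steel bowl, 220 mm rim diameter, at the rim's height, 85 mm above the counter.
- spoon: Steel spoon, 150 mm long, lying across the far end of the board; bystander. Origin: its underside.
- strainer_a: Steel sink strainer with a thin upright stem, 46 mm diameter, 50 mm high, standing between the two canisters; bystander. Origin: centre of its underside.
- bowl: The fixed steel bowl itself; origin: centre of its underside on the counter.
There are look-alikes about, which are no part of the job. Leave any green look-alike of the bowl alone.

How it is judged:
By the outcome, as a careful person would: the job done as asked, in the order asked, and still so for the second after the job is handed in, while the arm keeps its last pose, push and grip.
It also fails if it takes over 58 s, if anything falls off the work surface, if the arm or the gripper's body presses on something with over 40 N, if the wrist force passes 120 N, or if a joint passes its speed limit or range.

## Working session

There is one attempt and no reset: what is moved stays moved. The work goes in short steps, Python scripts to look and compute and a shell command to move; the robot and the scene stay as the last step left them, time stands still between calls to the robot, and variables do not carry over. Pictures are saved under pics/ and viewed, about 8 in all and at most 12, crops included, and the job is handed in when it is done.

```bash
mkdir -p pics; cat > h.py <<'E'
import numpy as np, cv2
from bench import *
def snap(name,fn=None):
    d=get_image(name)
    if fn: cv2.imwrite('pics/'+fn,d['color'][:,:,::-1])
    return d
def K(d): return np.array([[d['fx'],0,d['cx']],[0,d['fy'],d['cy']],[0,0,1.]])
def ray(d,uv):
    p=cv2.undistortPoints(np.array([[uv]],float),K(d),np.array(d['dist_coeffs']))[0,0]
    R=np.array(d['R']);t=np.array(d['t'])
    return -R.T@t, R.T@np.array([p[0],p[1],1])
def onz(d,uv,z):
    c,r=ray(d,uv); return c+r*(z-c[2])/r[2]
def proj(d,X):
    R=np.array(d['R']);t=np.array(d['t'])
    return cv2.projectPoints(np.array(X,float).reshape(-1,1,3),cv2.Rodrigues(R)[0],t,K(d),np.array(d['dist_coeffs']))[0][:,0]
E
python3 - <<'E'
from h import *
for n in('top','side'):
    d=snap(n,n+'0.png'); print(n,-np.array(d['R']).T@d['t'],np.array(d['R'])[2],d['fx'])
print(observe())
E
```

```text
top [ 0.22019151 -0.09334083  1.23359387] [ 0.21371621 -0.00450528 -0.9768854 ] 589.592494889591
side [-0.07879283  0.85545752  1.01510545] [ 0.38766521 -0.6531535  -0.65046613] 582.9946821054888
{'t': 0.1, 'qpos': array([-1.22098199e+00,  3.14137487e-01, -4.80086938e-02,  1.21022361e+00,
       -1.36952664e-05,  1.57079320e+00]), 'qd': array([-7.01910380e-04, -1.75031078e-03,  1.67092536e-03,  3.42766659e-04,
       -9.23300892e-04, -7.17322988e-05]), 'joint_efforts': array([-6.28392570e-06, -5.40767097e+01,  3.40541089e+01,  1.11312320e-02,
        3.36806636e-05,  1.11810968e-05]), 'eef_pos': array([ 0.20553799, -0.56340482,  0.40391829]), 'tool_rot': array([-7.73538363e-04,  9.84742119e-01,  1.74018217e-01, -1.43646673e-04]), 'ft_force': array([ 0.18478753, -0.02928357,  0.16157627]), 'moment': array([ 0.05038376, -0.01269446, -0.0070059 ]), 'finger_gap': 1.000563899778488}
```

View pics/top0.png

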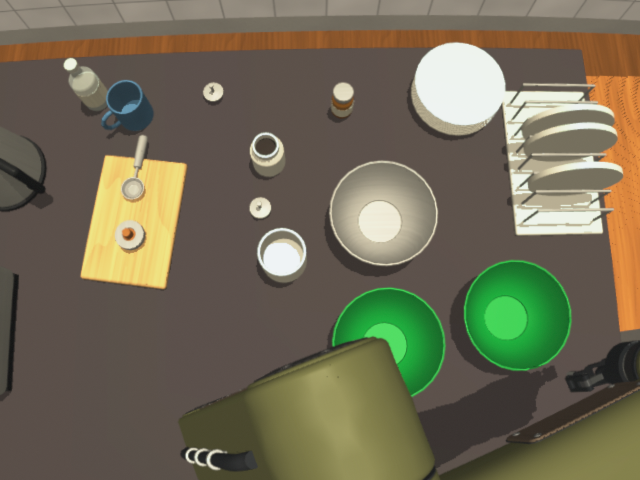

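View pics/side0.png

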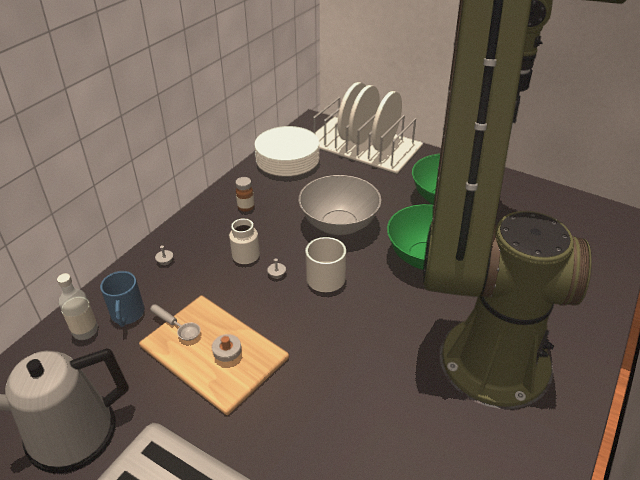

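```bash
cat > m.py <<'E'
from h import *
def blob(mask,uv,rad):
    m=np.zeros(mask.shape,np.uint8); cv2.circle(m,uv,rad,255,-1)
    m=cv2.bitwise_and(m,mask.astype(np.uint8)*255)
    cs=cv2.findContours(m,cv2.RETR_EXTERNAL,cv2.CHAIN_APPROX_NONE)[0]
    return max(cs,key=cv2.contourArea)
E
python3 - <<'E'
from m import *
out=[]
for n,kn,ca,wi in(('top',(128,234),(266,146),(282,255)),('side',(226,344),(242,229),(326,262))):
    d=snap(n); im=d['color']; hsv=cv2.cvtColor(im,cv2.COLOR_RGB2HSV); H,S,V=[hsv[...,i].astype(int) for i in range(3)]
    # knob: saturated reddish
    c=blob((H<13)&(S>110)&(V>40),kn,12); r=cv2.minEnclosingCircle(c); M=cv2.moments(c)
    uv=(M['m10']/M['m00'],M['m01']/M['m00']); print(n,'knob centroid',uv,cv2.boundingRect(c),'z.06',onz(d,uv,.06))
    g=blob(S<75,kn,22); g=cv2.convexHull(g); e=cv2.fitEllipse(g); print(' cap ell',e,onz(d,e[0],.047))
    # canister mouth: dark interior near
    k=blob((V<90),ca,13); e=cv2.fitEllipse(cv2.convexHull(k)); print(' mouth',e,onz(d,e[0],.1), cv2.boundingRect(k))
    for p in(kn,ca):
        x,y=p; out.append(cv2.resize(im[y-35:y+35,x-35:x+35],(400,300) if 0 else (300,300),interpolation=cv2.INTER_CUBIC))
    if n=='top':
        b=cv2.Canny(im,60,150); 
cv2.imwrite('pics/c1.png',np.vstack([np.hstack(out[:2]),np.hstack(out[2:])])[:,:,::-1])
E
```

```text
Traceback (most recent call last):
  File "m.py", line 6, in blob
    return max(cs,key=cv2.contourArea)
ValueError: max() iterable argument is empty
```

```bash
python3 - <<'E'
from m import *
out=[]
for n,kn,ca in(('top',(128,234),(266,150)),('side',(226,346),(244,235))):
    im=snap(n)['color']
    for x,y in(kn,ca): out.append(cv2.resize(im[y-25:y+25,x-25:x+25],(300,300),interpolation=cv2.INTER_NEAREST))
    hsv=cv2.cvtColor(im,cv2.COLOR_RGB2HSV)
    x,y=kn; print(n,[tuple(map(int,hsv[y,x+i])) for i in range(-20,21,2)])
    x,y=ca; print([tuple(map(int,hsv[y-4,x+i])) for i in range(-20,21,2)])
cv2.imwrite('pics/c1.png',np.vstack([np.hstack(out[:2]),np.hstack(out[2:])])[:,:,::-1])
E
```

```text
top [(26, 119, 240), (25, 122, 240), (23, 132, 240), (22, 107, 235), (24, 39, 223), (24, 35, 228), (24, 39, 224), (14, 108, 203), (14, 178, 219), (14, 178, 223), (13, 178, 196), (13, 163, 91), (13, 165, 94), (13, 167, 212), (24, 42, 224), (24, 36, 226), (24, 36, 227), (24, 41, 219), (18, 64, 103), (19, 142, 216), (24, 130, 240)]
[(9, 44, 92), (11, 47, 92), (19, 54, 162), (31, 24, 225), (36, 27, 182), (16, 65, 74), (15, 66, 70), (15, 73, 70), (15, 72, 71), (15, 72, 71), (15, 72, 71), (15, 65, 71), (14, 71, 72), (14, 67, 72), (14, 68, 71), (54, 16, 156), (39, 14, 232), (25, 43, 232), (25, 48, 221), (12, 53, 96), (11, 52, 93)]
side [(17, 122, 238), (18, 117, 238), (16, 124, 238), (14, 63, 198), (14, 50, 195), (17, 54, 195), (15, 49, 196), (11, 157, 175), (12, 155, 120), (12, 141, 103), (11, 148, 100), (11, 152, 94), (11, 153, 145), (11, 105, 199), (16, 52, 196), (14, 55, 196), (15, 50, 197), (17, 53, 129), (16, 130, 236), (17, 121, 237), (17, 125, 235)]
[(7, 57, 80), (12, 65, 79), (9, 56, 77), (13, 58, 123), (15, 62, 136), (16, 55, 145), (24, 36, 234), (32, 15, 254), (28, 37, 207), (30, 31, 220), (30, 5, 255), (17, 59, 165), (18, 52, 132), (16, 61, 122), (13, 60, 114), (17, 56, 164), (16, 55, 190), (7, 56, 82), (8, 55, 84), (11, 64, 87), (9, 51, 80)]
```

View pics/c1.png

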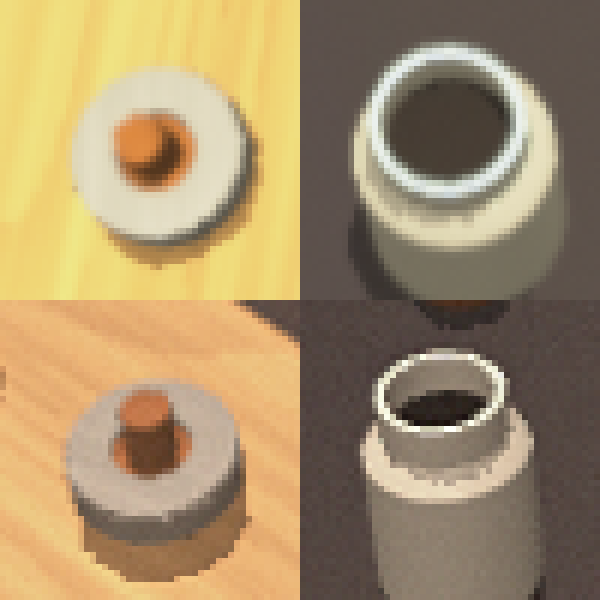

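```bash
python3 - <<'E'
from m import *
T=snap('top');S=snap('side')
for nm,a,b,z in(('captop',(129,233.8),(225.8,345.1),.050),('knobtop',(126.1,232.7),(224.8,338.9),.07),('rim',(265,144.7),(242,224.5),.1),('bowl',(383.5,213.5),(340,206),.085),('wide',(282,248),(326,255),.095),('strainer',(260,208),(277,271),.01)):
    pa,pb=onz(T,a,z),onz(S,b,z)
    (c1,r1),(c2,r2)=ray(T,a),ray(S,b)
    k=np.linalg.lstsq(np.c_[r1,-r2],c2-c1,rcond=None)[0]
    print(nm,pa.round(4),pb.round(4),'tri',((c1+k[0]*r1+c2+k[1]*r2)/2).round(4), 'r',np.hypot(*pa[:2]).round(3))
# size check and precise ellipse fits in top
im=T['color'];hsv=cv2.cvtColor(im,cv2.COLOR_RGB2HSV).astype(int)
c=blob((hsv[...,1]<75)&(hsv[...,2]>190),(129,234),18);e=cv2.fitEllipse(c);print('cap',e,onz(T,e[0],.05).round(4))
c=blob((hsv[...,2]<130),(265,145),11);e=cv2.fitEllipse(c);print('mouth',e)
print([onz(T,p,z).round(4) for p,z in(((330,213),.085),((437,213),.085),((384,161),.085),((384,266),.085),((251.7,144.7),.1),((278.3,144.7),.1))])
E
```

```text
captop [0.4997 0.2917 0.05  ] [0.4982 0.2958 0.05  ] tri [0.5008 0.2932 0.0455] r 0.579
knobtop [0.4974 0.2914 0.07  ] [0.4981 0.2954 0.07  ] tri [0.4993 0.2931 0.0663] r 0.577
rim [0.6696 0.0023 0.1   ] [0.6691 0.0039 0.1   ] tri [0.6703 0.0025 0.0984] r 0.67
bowl [ 0.5228 -0.2355  0.085 ] [ 0.5072 -0.2026  0.085 ] tri [ 0.5298 -0.2401  0.0519] r 0.573
wide [ 0.4539 -0.0308  0.095 ] [ 0.4359 -0.0113  0.095 ] tri [ 0.4535 -0.0313  0.073 ] r 0.455
strainer [0.5602 0.0206 0.01  ] [0.5577 0.0216 0.01  ] tri [0.5597 0.0204 0.0084] r 0.561
cap ((128.51695251464844, 233.84121704101562), (26.25446891784668, 28.385066986083984), 44.268699645996094) [0.4997 0.2927 0.05  ]
mouth ((264.99884033203125, 144.9148406982422), (18.199172973632812, 20.35500717163086), 75.38593292236328)
[array([ 0.5259, -0.1275,  0.085 ]), array([ 0.5218, -0.3444,  0.085 ]), array([ 0.6347, -0.2418,  0.085 ]), array([ 0.4154, -0.2316,  0.085 ]), array([0.6703, 0.0296, 0.1   ]), array([ 0.6689, -0.025 ,  0.1   ])]
```

```bash
cat > go.py <<'E'
import sys; from bench import *; import numpy as np
from scipy.spatial.transform import Rotation as R
a=[float(v) for v in sys.argv[1:]]
o=observe(); q=o['tool_rot']; Rt=R.from_quat([q[1],q[2],q[3],q[0]])
p=np.array(o['eef_pos']); yaw=np.radians(a[3]) # direction of tool y
y=np.array([np.cos(yaw),np.sin(yaw),0]);z=np.array([0,0,-1.]);T=R.from_matrix(np.c_[np.cross(y,z),y,z])
print('t',o['t'],'p',p.round(4),'gap',round(o['finger_gap'],3),'F',np.round(o['ft_force'],1))
print('shift',Rt.inv().apply(np.array(a[:3])-p).round(4),'turn deg',np.degrees((Rt.inv()*T).as_rotvec()).round(2))
E
python3 -m jog '.05 -.002 0 0 0 -4.77 -1;.05 -.002 0 0 0 -4.77 -1;.05 -.002 0 0 0 -4.77 -1;.05 -.002 0 0 0 -4.77 -1;.05 -.002 0 0 0 -4.77 -1;.05 -.002 0 0 0 -4.77 -1;.05 -.002 0 0 0 -4.77 -1;.05 -.002 0 0 0 -4.77 -1;.05 -.002 0 0 0 -4.77 -1;.05 -.002 0 0 0 -4.77 -1;.05 -.002 0 0 0 -4.77 -1;.05 -.002 0 0 0 -4.77 -1;.05 -.002 0 0 0 -4.77 -1;.05 -.002 0 0 0 -4.77 -1;.05 -.002 0 0 0 -4.77 -1;.05 -.002 0 0 0 -4.77 -1;.05 -.002 0 0 0 -4.77 -1;.05 -.002 0 0 0 -4.77 -1;.05 -.002 0 0 0 -4.77 -1;.05 -.002 0 0 0 -4.77 -1' 40; python3 go.py .499 .293 .30 30
```

```text
t: 2.35
eef_pos: [0.543, 0.2602, 0.4046]
tool_rot: [0.0, 0.533, 0.846, 0.0]
ft_force: [0.7, 0.8, -0.4]
finger_gap: 0.998
t 2.35 p [0.543  0.2602 0.4046] gap 0.998 F [ 0.7  0.8 -0.4]
shift [ 0.0486 -0.0255  0.1046] turn deg [ 0.02  0.   -4.36]
```

```bash
python3 -m jog '.024 -.012 .03 0 0 -2.2 -1;.024 -.012 .03 0 0 -2.2 -1;0 0 .04 0 0 0 -1;0 0 0 0 0 0 -1;0 0 0 0 0 0 -1'; python3 go.py .499 .293 .25 30; python3 - <<'E'
from h import *
snap('top','a1.png');snap('side','a2.png')
a=cv2.imread('pics/a1.png')[150:300,60:220];b=cv2.imread('pics/a2.png')[240:390,140:300]
cv2.imwrite('pics/a.png',np.hstack([cv2.resize(x,(400,375)) for x in(a,b)]))
E
```

```text
t: 2.85
eef_pos: [0.5007, 0.2903, 0.3049]
tool_rot: [-0.0, 0.501, 0.865, -0.001]
ft_force: [0.6, 0.3, 0.1]
finger_gap: 1.0
t 2.85 p [0.5007 0.2903 0.3049] gap 1.0 F [0.6 0.3 0.1]
shift [ 0.0032 -0.      0.0549] turn deg [-0.08  0.01 -0.17]
```

View pics/a.png

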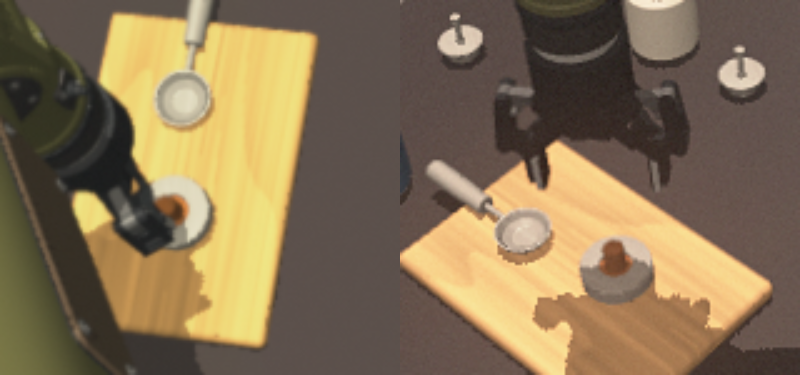

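```bash
python3 -m jog '.003 0 .03 0 0 0 -1;0 0 .03 0 0 0 -1;0 0 .018 0 0 0 -1;0 0 0 0 0 0 -1;0 0 0 0 0 0 -1;0 0 0 0 0 0 1;0 0 0 0 0 0 1;0 0 0 0 0 0 1;0 0 0 0 0 0 1;0 0 0 0 0 0 1;0 0 0 0 0 0 1;0 0 0 0 0 0 1;0 0 0 0 0 0 1' 60; python3 go.py .499 .293 .226 30
```

```text
t: 4.25
eef_pos: [0.4992, 0.2932, 0.2273]
tool_rot: [0.0, 0.501, 0.865, 0.0]
ft_force: [-1.2, -0.1, 5.0]
finger_gap: 0.18
t 4.25 p [0.4992 0.2932 0.2273] gap 0.18 F [-1.2 -0.1  5. ]
shift [-0.     -0.0003  0.0013] turn deg [ 0.03  0.   -0.15]
```

```bash
python3 -m jog '0 0 -.01 0 0 0 1;0 0 -.02 0 0 0 1;0 0 -.03 0 0 0 1;0 0 -.04 0 0 0 1;0 0 -.03 0 0 0 1;0 0 -.02 0 0 0 1;0 0 -.01 0 0 0 1;0 0 0 0 0 0 1;0 0 0 0 0 0 1'; python3 go.py .6695 .003 .36 0;python3 - <<'E'
from h import *
snap('top','b1.png');snap('side','b2.png')
a=cv2.imread('pics/b1.png')[150:300,60:220];b=cv2.imread('pics/b2.png')[200:350,140:300]
cv2.imwrite('pics/b.png',np.hstack([cv2.resize(x,(400,375)) for x in(a,b)]))
E
```

```text
t: 5.15
eef_pos: [0.4989, 0.2929, 0.3856]
tool_rot: [-0.0, 0.501, 0.865, -0.001]
ft_force: [-0.8, -0.1, -2.9]
finger_gap: 0.175
t 5.15 p [0.4989 0.2929 0.3856] gap 0.175 F [-0.8 -0.1 -2.9]
shift [-0.3363  0.0038  0.0256] turn deg [-0.09  0.03 29.84]
```

View pics/b.png

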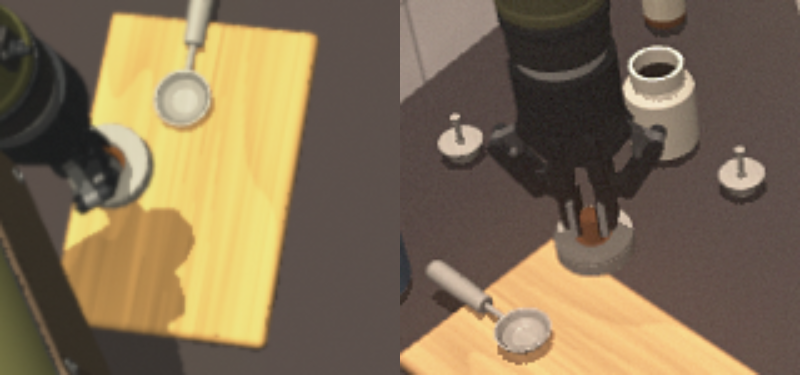

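```bash
python3 -m jog '-.01 0 0 0 0 0 1;-.02 0 0 0 0 0 1;-.03 0 0 0 0 0 1;-.035 0 0 0 0 0 1;-.035 0 0 0 0 0 1;-.035 0 0 0 0 0 1;-.035 0 0 0 0 0 1;-.035 0 0 0 0 0 1;-.035 0 0 0 0 0 1;-.03 .002 0 0 0 0 1;-.02 .002 0 0 0 0 1;-.01 0 .01 0 0 0 1;-.006 0 .01 0 0 0 1;0 0 .01 0 0 0 1;0 0 0 0 0 0 1;0 0 0 0 0 0 1;0 0 0 0 0 0 1'; python3 go.py .6695 .003 .325 30;python3 - <<'E'
from h import *
snap('top','d1.png');snap('side','d2.png')
a=cv2.imread('pics/d1.png')[100:200,210:310];b=cv2.imread('pics/d2.png')[170:270,190:290]
cv2.imwrite('pics/d.png',np.hstack([cv2.resize(x,(400,400)) for x in(a,b)]))
E
```

```text
t: 6.95
eef_pos: [0.6697, 0.0044, 0.3572]
tool_rot: [0.0, 0.501, 0.866, 0.0]
ft_force: [-0.0, -0.3, -2.3]
finger_gap: 0.174
t 6.95 p [0.6697 0.0044 0.3572] gap 0.174 F [-0.  -0.3 -2.3]
shift [-0.0011 -0.0009  0.0322] turn deg [ 0.03  0.01 -0.09]
```

View pics/d.png

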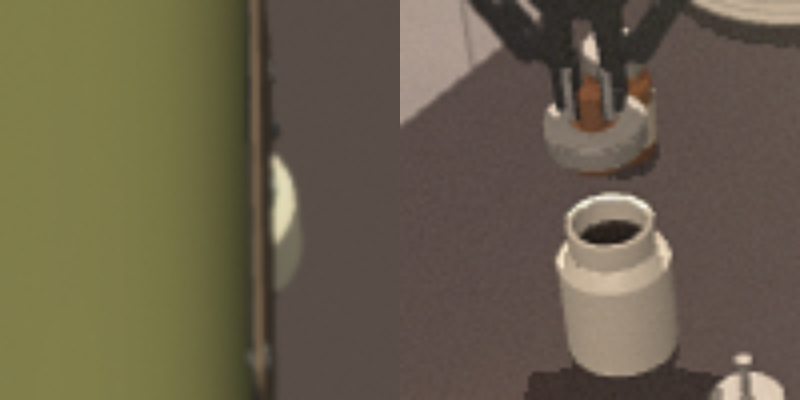

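```bash
python3 - <<'E'
from h import *
d=snap('side')
print(proj(d,[[.6697,.0044,.180],[.6695,.003,.1],[.6795,.0044,.180],[.6697,.0144,.180],[.6697,.0044,.19]]).round(1))
E
```

```text
[[238.6 198.7]
 [242.1 224.2]
 [235.3 197.4]
 [236.  200.8]
 [238.2 195.3]]
```

```bash
python3 -m jog '-.001 -.001 .015 0 0 0 1;0 0 .015 0 0 0 1;0 0 .01 0 0 0 1;0 0 .004 0 0 0 1;0 0 0 0 0 0 1;0 0 0 0 0 0 1'; python3 go.py .6695 .003 .2953 30;  python3 -m jog '0 0 .003 0 0 0 1;0 0 .003 0 0 0 1;0 0 .002 0 0 0 1;0 0 .001 0 0 0 1;0 0 0 0 0 0 1;0 0 0 0 0 0 1'; python3 go.py .6695 .003 .2953 30
```

```text
t: 7.7
eef_pos: [0.6698, 0.0023, 0.3134]
tool_rot: [0.0, 0.501, 0.865, 0.0]
ft_force: [-0.1, 0.6, -1.9]
finger_gap: 0.179
t 7.7 p [0.6698 0.0023 0.3134] gap 0.179 F [-0.1  0.6 -1.9]
shift [0.0008 0.0001 0.0181] turn deg [ 0.04  0.03 -0.15]
t: 8.3
eef_pos: [0.6695, 0.0022, 0.3037]
tool_rot: [-0.0, 0.501, 0.865, 0.0]
ft_force: [-0.0, 0.9, -2.4]
finger_gap: 0.176
t 8.3 p [0.6695 0.0022 0.3037] gap 0.176 F [-0.   0.9 -2.4]
shift [0.0007 0.0004 0.0084] turn deg [ 0.   -0.   -0.16]
```

Foot is ~5 mm into the neck with no contact force. Continue down gently.

```bash
python3 -m jog '.0005 0 .002 0 0 0 1;0 0 .002 0 0 0 1;0 0 .001 0 0 0 1;0 0 0 0 0 0 1;0 0 0 0 0 0 1'; python3 -m jog '0 0 .001 0 0 0 1;0 0 .001 0 0 0 1;0 0 0 0 0 0 1;0 0 0 0 0 0 1'; python3 -m jog '0 0 .001 0 0 0 1;0 0 0 0 0 0 1;0 0 0 0 0 0 1'; python3 go.py .6695 .003 .2953 30
```

```text
t: 8.8
eef_pos: [0.6692, 0.0027, 0.2986]
tool_rot: [-0.0, 0.501, 0.865, -0.0]
ft_force: [0.2, -0.4, -3.0]
finger_gap: 0.176
t: 9.2
eef_pos: [0.6692, 0.0027, 0.2967]
tool_rot: [-0.0, 0.501, 0.865, -0.0]
ft_force: [0.1, 0.0, -3.1]
finger_gap: 0.174
t: 9.5
eef_pos: [0.6693, 0.0027, 0.2957]
tool_rot: [-0.0, 0.501, 0.865, 0.0]
ft_force: [-0.3, -0.1, -2.8]
finger_gap: 0.176
t 9.5 p [0.6693 0.0027 0.2957] gap 0.176 F [-0.3 -0.1 -2.8]
shift [0.0002 0.0004 0.0004] turn deg [ 0.   -0.   -0.16]
```

```bash
python3 -m jog '0 0 .001 0 0 0 1;0 0 0 0 0 0 1;0 0 0 0 0 0 1'; python3 -m jog '0 0 .0005 0 0 0 1;0 0 0 0 0 0 1;0 0 0 0 0 0 1';python3 -m jog '0 0 .0005 0 0 0 1;0 0 0 0 0 0 1;0 0 0 0 0 0 1'
```

```text
t: 9.8
eef_pos: [0.6693, 0.0027, 0.2953]
tool_rot: [0.0, 0.501, 0.865, 0.0]
ft_force: [-2.7, 0.3, 3.6]
finger_gap: 0.176
t: 10.1
eef_pos: [0.6693, 0.0027, 0.2953]
tool_rot: [0.0, 0.501, 0.865, 0.0]
ft_force: [-3.4, 0.2, 7.2]
finger_gap: 0.171
t: 10.4
eef_pos: [0.6693, 0.0027, 0.2953]
tool_rot: [0.001, 0.501, 0.865, 0.0]
ft_force: [-4.3, -0.9, 8.5]
finger_gap: 0.175
```

```bash
python3 -m jog '0 0 -.0008 0 0 0 1;0 0 0 0 0 0 1;0 0 0 0 0 0 .5;0 0 0 0 0 0 0;0 0 0 0 0 0 -1;0 0 0 0 0 0 -1;0 0 0 0 0 0 -1;0 0 0 0 0 0 -1;0 0 0 0 0 0 -1;0 0 0 0 0 0 -1;0 0 -.02 0 0 0 -1;0 0 -.03 0 0 0 -1;0 0 0 0 0 0 -1;0 0 0 0 0 0 -1'; python3 - <<'E'
from h import *
d=snap('side','e2.png')
b=cv2.imread('pics/e2.png')[150:290,170:310]
cv2.imwrite('pics/e.png',cv2.resize(b,(560,560),interpolation=cv2.INTER_CUBIC))
for X in([.6695,.003,.118],[.6695,.003,.138],[.6695,.003,.1]): print((proj(d,[X])[0]-[170,150])*4)
E
```

```text
t: 11.8
eef_pos: [0.6696, 0.0027, 0.3454]
tool_rot: [0.001, 0.501, 0.865, 0.001]
ft_force: [-0.0, 0.4, -1.0]
finger_gap: 1.003
[285.64591794 274.33337917]
[282.6145983  248.74922844]
[288.33497435 296.97064532]
```

View pics/e.png

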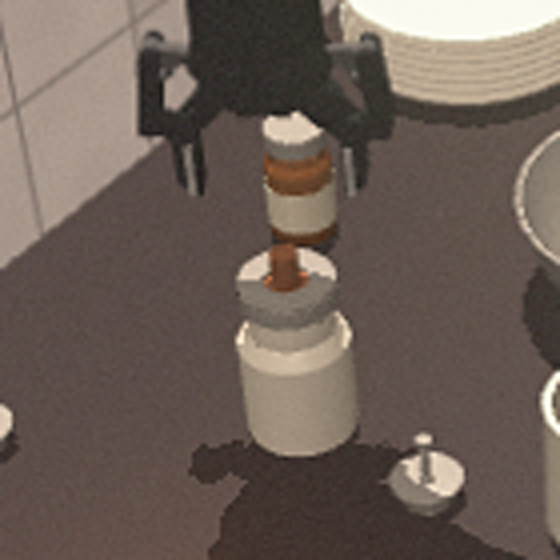

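```bash
python3 -m jog '0 0 .03 0 0 0 -1;0 0 .03 0 0 0 -1;0 0 .016 0 0 0 -1;0 0 0 0 0 0 -1;0 0 0 0 0 0 -.8;0 0 0 0 0 0 -.7;0 0 0 0 0 0 -.6;0 0 0 0 0 0 -.5;0 0 0 0 0 0 -.45;0 0 0 0 0 0 -.45' 30; python3 -m jog '0 0 0 0 0 0 -.4;0 0 0 0 0 0 -.35;0 0 0 0 0 0 0;0 0 0 0 0 0 1;0 0 0 0 0 0 1;0 0 0 0 0 0 1'; python3 go.py .6693 .0027 .269 30; python3 - <<'E'
from h import *
d=snap('side','f2.png')
b=cv2.imread('pics/f2.png')[170:270,190:290]
cv2.imwrite('pics/f.png',cv2.resize(b,(560,560),interpolation=cv2.INTER_CUBIC))
E
```

```text
t: 12.85
eef_pos: [0.6695, 0.0026, 0.2693]
tool_rot: [0.001, 0.501, 0.865, 0.0]
ft_force: [-1.1, -0.0, 2.3]
finger_gap: 0.725
t: 13.45
eef_pos: [0.6695, 0.0026, 0.2697]
tool_rot: [0.001, 0.501, 0.865, 0.0]
ft_force: [-1.5, -0.6, 7.3]
finger_gap: 0.712
t 13.45 p [0.6695 0.0026 0.2697] gap 0.712 F [-1.5 -0.6  7.3]
shift [ 0.0001 -0.0001  0.0007] turn deg [ 0.07  0.05 -0.16]
```

View pics/f.png

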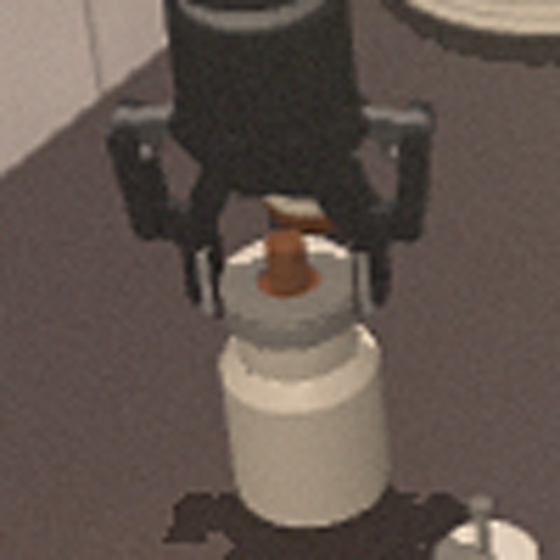

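```bash
python3 -m jog '0 0 -.002 0 0 0 1;0 0 -.004 0 0 0 1;0 0 -.005 0 0 0 1;0 0 -.005 0 0 0 1;0 0 -.005 0 0 0 1;0 0 -.006 0 0 0 1;0 0 -.01 0 0 0 1;0 0 -.015 0 0 0 1;0 0 -.02 0 0 0 1;0 0 -.02 0 0 0 1;0 0 -.01 0 0 0 1;0 0 0 0 0 0 1;0 0 0 0 0 0 1'; python3 go.py .524 -.236 .34 30; python3 - <<'E'
from h import *
d=snap('side','g2.png')
b=cv2.imread('pics/g2.png')[150:270,180:300]
cv2.imwrite('pics/g.png',cv2.resize(b,(560,560),interpolation=cv2.INTER_CUBIC))
E
```

```text
t: 14.8
eef_pos: [0.6691, 0.0027, 0.3701]
tool_rot: [-0.0, 0.501, 0.865, -0.0]
ft_force: [-0.4, 0.6, -1.0]
finger_gap: 0.711
t 14.8 p [0.6691 0.0027 0.3701] gap 0.711 F [-0.4  0.6 -1. ]
shift [-0.1348 -0.2447  0.0302] turn deg [-0.01 -0.01 -0.16]
```

View pics/g.png

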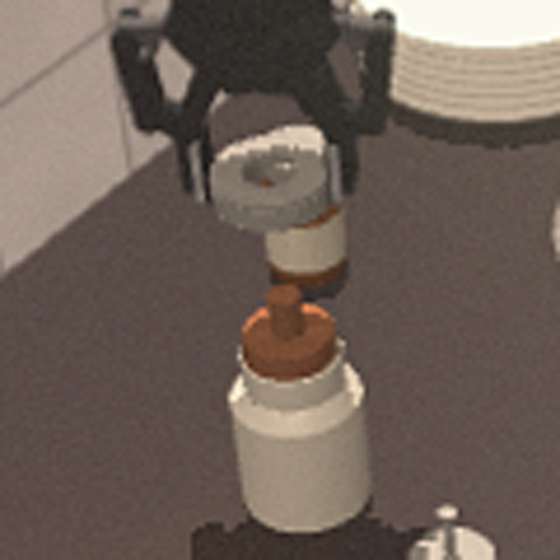

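```bash
python3 -m jog '-.005 -.009 0 0 0 0 1;-.01 -.018 0 0 0 0 1;-.015 -.027 0 0 0 0 1;-.015 -.027 0 0 0 0 1;-.015 -.027 0 0 0 0 1;-.015 -.027 0 0 0 0 1;-.015 -.027 0 0 0 0 1;-.015 -.027 0 0 0 0 1;-.015 -.027 0 0 0 0 1;-.01 -.018 .01 0 0 0 1;-.005 -.009 .01 0 0 0 1;0 -.002 .007 0 0 0 1;0 0 0 0 0 0 1;0 0 0 0 0 0 1;0 0 0 0 0 0 1'; python3 go.py .524 -.236 .343 30; python3 - <<'E'
from h import *
d=snap('side','i2.png');t=snap('top','i1.png')
b=cv2.imread('pics/i2.png')[120:300,220:420]
c=cv2.imread('pics/i1.png')[100:310,230:450]
cv2.imwrite('pics/i.png',np.hstack([cv2.resize(b,(400,360),interpolation=cv2.INTER_CUBIC),cv2.resize(c,(400,360))]))
print((proj(d,[[.524,-.236,.19],[.524,-.236,.085]])-[220,120])*2)
E
```

```text
t: 16.35
eef_pos: [0.5245, -0.2357, 0.3438]
tool_rot: [0.0, 0.501, 0.866, 0.0]
ft_force: [0.3, 0.3, -0.8]
finger_gap: 0.712
t 16.35 p [ 0.5245 -0.2357  0.3438] gap 0.712 F [ 0.3  0.3 -0.8]
shift [-0.     -0.0006  0.0008] turn deg [ 0.03  0.02 -0.08]
[[242.85617229  88.79151992]
 [241.4515794  154.8914698 ]]
```

View pics/i.png

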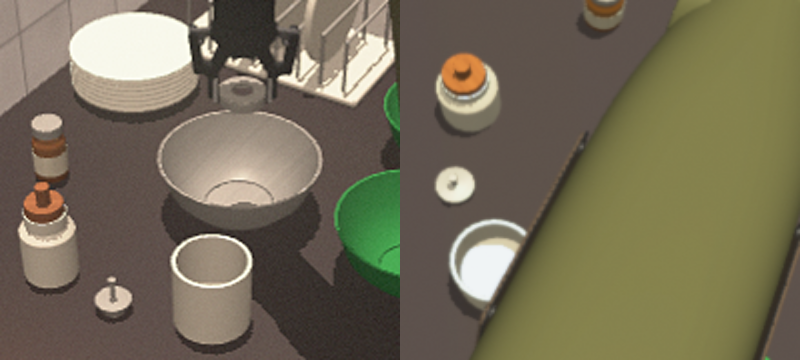

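```bash
python3 - <<'E'
from h import *
im=cv2.imread('pics/i2.png')[145:190,315:365]
im=cv2.resize(im,(600,540),interpolation=cv2.INTER_CUBIC)
d=snap('side'); a=np.linspace(0,2*np.pi,60)
for z,r,c in((.1755+.017,.031,(0,0,255)),(.1755,.031,(255,0,0)),(.1755+.017,.014,(0,255,0))):
    p=proj(d,np.c_[.5245+r*np.cos(a),-.2357+r*np.sin(a),0*a+z]); p=(p-[315,145]+.5)*12
    cv2.polylines(im,[p.astype(np.int32)],True,c,1)
cv2.imwrite('pics/j.png',im)
E
```

```text
(no output)
```

View pics/j.png

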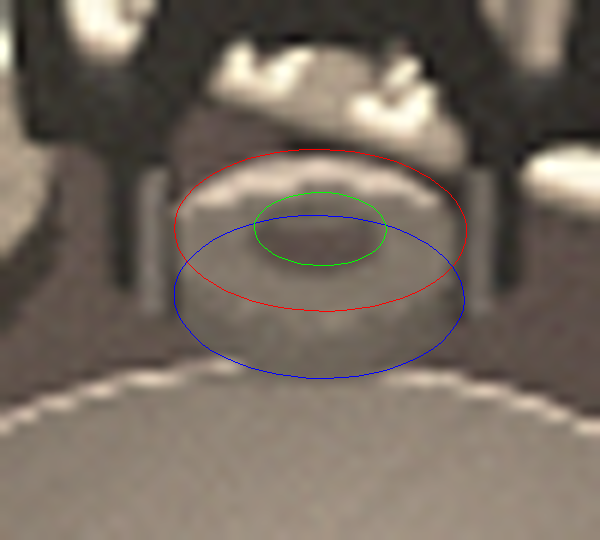

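```bash
python3 -c "
from bench import *
print(hand_in()); o=observe(); print(o['t'],o['eef_pos'],o['finger_gap'])"
```

```text
the job is handed in; nothing more can be done
None
the job is handed in; nothing more can be done
```

The job is done and handed in at about 16.5 s of the 58 s allowed.

- **Seating the pair:** I lifted both lids by the knob, carried them to the tea canister and lowered them until contact. Contact came at a TCP height of 0.2953 m, exactly the height predicted for a seated lid. The highest force reading was about 8.5 N. Then I let go.
- **Lifting the outer lid:** I gripped the steel lid across its rim at 30 N and lifted it straight up. The picture afterwards shows the inner lid still seated in the neck, and the canister upright with no visible shift.
- **Final pose:** The steel lid is held over the middle of the bowl, its lower edge about 90 mm above the rim. The TCP is within 1 mm of the target, the grip is steady at 0.712 opening, and there is no contact force beyond the lid's weight.
- **Levelness:** An overlay of a level lid on the side picture matches to about a pixel. The lower edge blended into the bowl, so that part of the check is weaker.
- **Bystanders:** The last pictures show no visible change to the wide canister or the strainer. The spoon was outside the last cropped view; I last saw it in place just after lifting the pair, and the arm did not go near it again.

The knob gripped at 0.175 opening (about 15 mm if linear) against its 18 mm diameter. I put this down to pad give, and the grip held.

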